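# Stand a fallen buffet label back up

## Robot

A 6-joint arm with a two-finger parallel gripper is mounted at the origin on the work surface. World frame = base frame: x ahead of the robot, y to its left, z up, the work surface at z = 0. Lengths are in m, angles in rad, forces in N, time in s.
With the tool pointing down it reaches from about 0.25 to 0.775 m from the base axis. Payload 8.9 kg.
Tool frame: the origin (TCP) lies at the very end of the fingers, on their centre line; the grasp point (between the pads) lies 19 mm behind it; z points along the fingers, y is the line along which they close (so a half turn about z gives the same grasp; the last joint's range is limited). The gripper opens to 85 mm and grips with 20 to 120 N. Pads are 22 mm wide; open, the fingers measure 114 mm over their backs; the gripper's body (76 mm by 85 mm) begins 54 mm behind the grasp point. The pads swing forward as they close: fully open they stand 13 mm farther back than shut.
Start: joints at [1.119, 0.291, -0.153, 1.127, 0, 1.431], TCP at [0.162, 0.5, 0.231] pointing down, gripper open.
Joint ranges: [-2.52, 2.52], [-0.91, 1.74], [-1.3, 1.37], [-1.96, 2.02], [-1.52, 1.47], [-3.14, 3.14]. Speed limits (rad/s): [2.22, 2.22, 2.79, 3.14, 3.14, 3.14].

## Interface

Orientations are given as a rotation vector (axis times angle).
In Python, from rig import arm gives the robot as it stands. The module is installed in compiled form; this text tells all that it offers.
- The arm moves only by the shell command python3 -m jog 'ROWS' [OPENING] [FORCE]. ROWS is JSON, one flat list of numbers, 6 for each row, row after row: the shift along the world's x, y, z each as a share of 0.1 m, from -1 to 1, then the turn, a rotation vector about the world's x, y, z each as a share of 180 degrees, from -1 to 1. A call has exactly 10 rows; each row is the pose to reach, as a shift and turn from the pose commanded when the call began, turning the shorter way round; what a row does not reach only later rows make up. A row lasts 1/10 s, in which the tool goes at most 50 mm and 8.59 degrees, less where a joint would pass 70% of its speed; a pose out of reach is approached as far as the arm can. A call with a number of a shift or a turn outside -1 to 1 is refused whole. A call with a gripper value outside its range is refused whole. OPENING is the closure in counts, from 0 (fully open) to 255 (shut), set as the call begins (- or left out, the last holds). The fingers move at their own pace and stop on an object; FORCE is the grip in N (left out, the last holds). Time passes only in rows, so rows that repeat a pose let the fingers close, or fill a call up. It gives the time, the measured TCP pose, the force, the opening and the grip force at its end, in the units of the state.
- arm.state(): the state, without advancing time (a new reading comes with each control period).
- arm.read_camera(name): name is "scene" or "top" or "wrist"; returns a dict with "img" (384x512x3 uint8, blue, green, red), "depth" (384x512 float32, m along the optical axis (not along the pixel's ray), 0 where there is no reading), "fx", "fy", "cx", "cy" (pixels), "cam_to_world" (4x4, takes a point from camera to world coordinates). Camera axes: x right, y up, looking along -z (the intrinsics and any distortion apply to the point x, -y, -z); pixel columns grow to the right and rows downward; lengths in m; the calibration is good to about 2 mm. The wrist camera is an equidistant fisheye: a pixel r from the principal point sees the ray r / f radians off the axis. A picture is of the moment at which its call begins.
- arm.sign_off(): hands the job in; it is judged then, once.
The state is a dict: "t": time; "joints": joint angles; "joint_velocities": joint speeds; "joint_torque": joint torques, N m; "ee_pos": TCP position; "eef_rot": TCP orientation; "wrist_force": force on the tool from outside, world axes, zero at the start; "ft_torque": the same for the moment, N m; "gripper_width": finger opening in m; "gripper_force": force on a finger pad.
Only numpy, scipy, OpenCV 4.12 (cv2) and the standard library are available. Lean on these libraries where they do the work, as an engineer would, in place of code of your own. Each camera call takes 0.05 s, during which the arm holds its last target. There are 200 camera calls.

## Task

The picture stand that names the French toast has been knocked onto its back. Push it over with the fingertips until it stands on its wooden foot again, then push the foot along the counter until its rear edge sits squarely against the front of the steel plinth, in front of its own dish, with the picture facing you. Do not lift the stand off the counter, do not tip it onto its face, and leave everything else where it stands.

Things in the scene. Friction and masses are not known exactly. Their poses are not given: they have to be found in the camera images.
- toast_label: fallen label stand, 0.2 kg: pale oak foot 90 mm deep (x), 120 wide (y), 20 thick (z); white picture board 110 mm wide, 4 thick, red bands, golden toast slice, rising from the foot's top near its rear edge. Origin: centre of the foot's underside. Standing: z up, -x the front (picture side), +x the rear. It starts tipped back 84 degrees, z level, pointing to the plinth within 25 degrees
- toast_label_heel (a point): middle of the rear lower edge of the stand's foot, 45 mm behind the body origin along +x: the edge it pivots on and that finally meets the plinth. At the start this edge and the board's top rest on the counter; the foot stands on edge above it, its front edge uppermost, 90 mm up, its board side looking at the plinth and its underside at the robot
- toast_label_board (a point): middle of the board's top edge: 115 mm above the foot's underside, 12 mm behind its rear edge (the board starts 8 mm in from that edge and leans back 10 degrees). Lying, it is 115 mm from the heel, towards the plinth. A finger on the board side, high on the raised foot, pushing away from the plinth with about 0.5 N tips the stand; the board then swings up behind that finger
- toast_label_heel_left (a point): left (+y) end of the rear lower edge, 60 mm from its middle. The stand balances after about 30 degrees of tipping and drops onto its foot from there, unless the board leans on the finger, which then lets it down as it goes on
- toast_label_heel_right (a point): right (-y) end of the rear lower edge, 60 mm from its middle. Friction of the foot on the counter about 0.6: 1 to 2 N slide the standing foot
- plinth: fixed heated display plinth of steel with a dark top, 350 mm deep (x) x 840 mm wide (y) x 45 mm high, both dishes stand on it. Its front is an upright plane that faces the robot. Origin: middle of the foot of that front face, on the counter; x points away from the robot (yaw within 4 degrees), y along the front
- toast_dish: fixed white oblong dish of golden French toast on the plinth, 265 mm deep (x) x 325 mm wide (y) x 65 mm high (food to about 80 mm); on the left or on the right. Origin: below the middle of its near long side, on the plinth top, 40 mm behind the plinth's front; axes as the plinth's
- egg_dish: fixed white dish of the same size full of boiled eggs, beside the toast dish on the plinth; origin below the middle of its near long side
- egg_label: the same kind of stand with an egg picture and green bands, standing upright against the plinth before the egg dish; to be left alone; origin centre of its foot's underside
- salt: white salt shaker with steel cap, 42 mm across, 69 mm high, between the two dishes on the robot's side of the plinth; origin centre of its underside
- pepper: dark pepper shaker with steel cap, 42 mm across, 69 mm high, near the salt; origin centre of its underside
- sachet_bowl: lime green bowl of sachets, 216 mm across, 105 mm high, to the left; origin centre of its underside
- plates: stack of six white plates, 210 mm across, 57 mm high, to the right; origin centre of its underside
- coffee_cup: white mug, 80 mm across, 75 mm high, on the robot's side to the left; origin centre of its underside
- tongs_rest: white tile 100 x 120 x 8 mm close to the robot on the right, on which the tongs lie; origin centre of its underside
- tongs: steel serving tongs, 230 mm long, 12 mm thick, lying over the tile; origin at their middle, on the tile
Things that resemble listed ones, but are neither listed nor needed, are in the scene too. Leave any blue or orange look-alike of the toast_label alone.

How it is judged:
On the way:
1. the toast stand has been pushed over onto its foot and stands upright, still on the counter (angle between toast_label's own z axis and vertical below 0.1 rad and height (world z) of toast_label below 0.008 m), for 0.3 s.
At the end, for the whole second after the job is handed in: the toast stand rests upright on its foot on the counter (within 4 degrees), both ends of its rear lower edge within 8 mm of the plinth's front face, its middle within 120 mm sideways of the middle of the toast dish (angle between toast_label's own z axis and vertical below 0.07 rad and height (world z) of toast_label between -0.004 and 0.006 m and x of each of toast_label_heel_left, toast_label_heel_right in the frame of plinth above -0.008 m and y of toast_label in the frame of toast_dish between -0.12 and 0.12 m and linear speed of toast_label below 0.02 m/s and angular speed of toast_label below 0.1 rad/s); the robot touches nothing.
It fails at once if the toast stand was lifted off the counter or tipped onto its face (its rear lower edge rose more than 12 mm) (height (world z) of toast_label_heel above 0.012 m).
It fails at once if the egg stand was moved more than 20 mm or tipped (distance of egg_label from where it was at the start of the episode above 0.02 m or angle between egg_label's own z axis and vertical above 0.3 rad).
It fails at once if a shaker was moved more than 20 mm or tipped (distance of any of salt, pepper from where it was at the start of the episode above 0.02 m or angle between any of salt, pepper's own z axis and vertical above 0.3 rad).
It fails at once if the sachet bowl, the plates or the cup was moved more than 20 mm or tipped (distance of any of sachet_bowl, plates, coffee_cup from where it was at the start of the episode above 0.02 m or angle between any of sachet_bowl, plates, coffee_cup's own z axis and vertical above 0.3 rad).
It fails at once if the tongs or their tile was moved more than 20 mm or tipped (distance of any of tongs, tongs_rest from where it was at the start of the episode above 0.02 m or angle between any of tongs, tongs_rest's own z axis and vertical above 0.3 rad).
It also fails if it takes over 56 s, if anything falls off the work surface, if the arm or the gripper's body presses on something with over 40 N, if the wrist force passes 120 N, or if a joint passes its speed limit or range.

## Working session

There is one attempt and no reset: what is moved stays moved. The work goes in short steps, Python scripts to look and compute and a shell command to move; the robot and the scene stay as the last step left them, time stands still between calls to the robot, and variables do not carry over. Pictures are saved under pics/ and viewed, at most 10 in all, crops included, and the job is handed in when it is done.

```bash
mkdir -p pics; cat > h.py <<'E'
import numpy as np, cv2
from rig import arm
def cap(n):
    d=arm.read_camera(n); np.savez(f'pics/{n}.npz',**d); return d
def pt(d,u,v,depth=None):
    z=d['depth'][int(v),int(u)] if depth is None else depth
    M=np.array(d['cam_to_world']); p=np.array([(u-d['cx'])/d['fx']*z,-(v-d['cy'])/d['fy']*z,-z,1]); return (M@p)[:3]
def cloud(d):
    v,u=np.mgrid[0:384,0:512]; z=d['depth']; M=np.array(d['cam_to_world'])
    P=np.stack([(u-d['cx'])/d['fx']*z,-(v-d['cy'])/d['fy']*z,-z],-1)
    return P@M[:3,:3].T+M[:3,3]
E
python3 - <<'E'
from h import *
a=cap('scene');b=cap('top')
cv2.imwrite('pics/s1.png',cv2.resize(a['img'],(800,600)));cv2.imwrite('pics/t1.png',cv2.resize(b['img'],(800,600)))
for d in(a,b):print(d['fx'],d['cx'],d['cy'],np.round(d['cam_to_world'],3).tolist())
s=arm.state();print(s)
E
```

```text
424.77604390154124 261.38437321168385 190.91850906723636 [[-0.824, -0.384, 0.417, 1.064], [0.567, -0.568, 0.596, 0.767], [0.008, 0.728, 0.686, 0.936], [0.0, 0.0, 0.0, 1.0]]
389.5785229103923 254.30001726337068 191.4017127036929 [[0.0, 0.993, -0.12, 0.38], [-1.0, 0.001, 0.009, 0.013], [0.009, 0.12, 0.993, 1.325], [0.0, 0.0, 0.0, 1.0]]
{'t': 0.1, 'joints': array([ 1.11868101e+00,  2.91234773e-01, -1.54044639e-01,  1.12672693e+00,
        1.51762686e-05,  1.43150347e+00]), 'joint_velocities': array([ 8.07288178e-04, -3.54009178e-03,  2.37854037e-03,  1.49355461e-04,
        1.04580595e-03, -5.97916758e-05]), 'joint_torque': array([ 1.09444944e-03, -5.37978065e+01,  3.31918216e+01,  9.32262512e-03,
       -1.96067122e-04,  1.86769375e-05]), 'ee_pos': array([0.16137693, 0.4991596 , 0.23078644]), 'eef_rot': array([-4.89322009e-01, -3.10287906e+00,  1.81102843e-03]), 'wrist_force': array([ 0.90816618, -0.00727485, -0.43077689]), 'ft_torque': array([ 0.00595028, -0.00697386, -0.03962932]), 'gripper_force': 0.0, 'gripper_width': 0.08502974428050192}
```

View pics/s1.png

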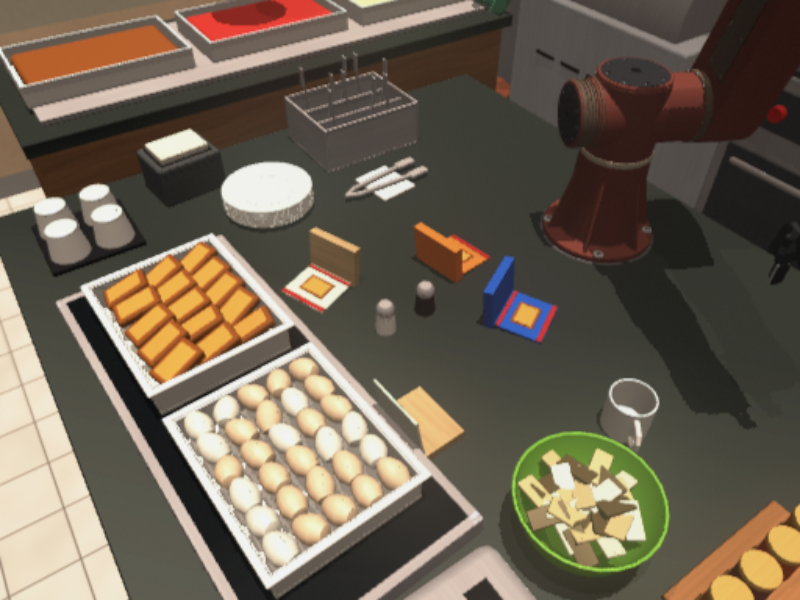

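View pics/t1.png

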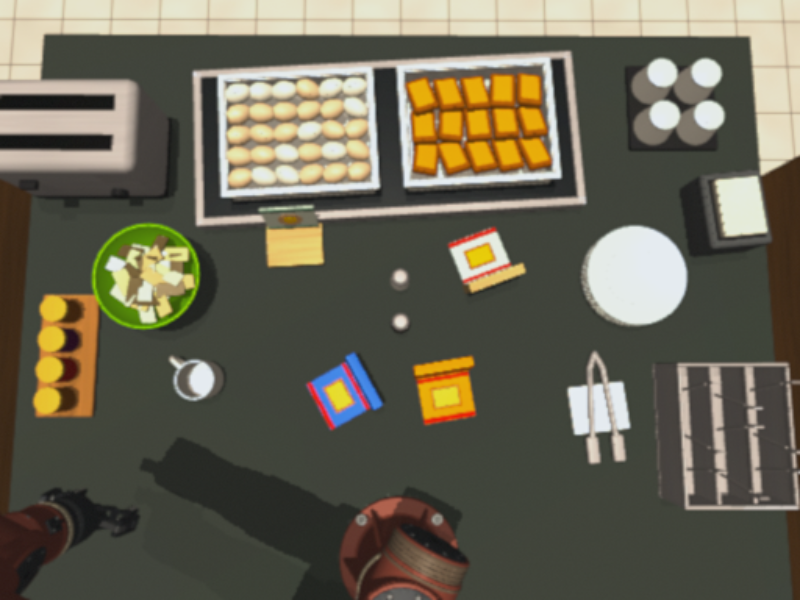

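Candidates in the top view (800x600 px): the white stand with red bands and a pale oak foot at (483,260), an orange one at (445,390), a blue one at (342,390), and the standing egg stand at (293,235). The white and red one matches the description, and it is in the scene view at (325,270). The toast dish is the right one, at (480,125). Salt and pepper stand at (400,278) and (400,321). The plates are at (634,275).

```bash
python3 - <<'E'
from h import *
L=lambda n:dict(np.load(f'pics/{n}.npz'))
a,b=L('scene'),L('top')
A,B=cloud(a),cloud(b)
cv2.imwrite('pics/c1.png',np.hstack([cv2.resize(a['img'][140:205,170:240],(400,371)),cv2.resize(b['img'][140:192,280:340],(400,371))]))
def hull(P,m):
    r=cv2.minAreaRect((P[m][:,:2]*1000).astype(np.float32)); return np.round(cv2.boxPoints(r)).tolist(),r
for n,P,d,roi in(('scene',A,a,(140,205,170,240)),('top',B,b,(140,192,280,340))):
    m=np.zeros((384,512),bool);m[roi[0]:roi[1],roi[2]:roi[3]]=1
    z=P[...,2]; 
    foot=m&(z>.03)&(z<.11); print(n,'raised',foot.sum(),hull(P,foot)[0],np.percentile(z[foot],[5,50,95,99]).round(3))
    ft=m&(z>.08)&(z<.11)
    if ft.sum()>4: print(' ridge',ft.sum(),hull(P,ft)[0])
    im=d['img'].astype(int); w=m&(im[...,2]>120)&(z<.035)&(z>.003); w=cv2.morphologyEx(w.astype(np.uint8),cv2.MORPH_OPEN,np.ones((3,3)))>0;print(' board',w.sum(),hull(P,w)[0],np.percentile(z[w],[5,50,95]).round(3))
# plinth front edge in top: plinth top points z ~ .045
z=B[...,2];pl=(np.abs(z-.045)<.008)
F=[]
for u in range(135,365,5):
    col=np.where(pl[90:150,u])[0]
    if len(col): 
        v=90+col.max(); F.append(B[v,u])
F=np.array(F);print(F[::6].round(3))
k=np.polyfit(F[:,1],F[:,0],1)
for _ in range(4):
    r=F[:,0]-np.polyval(k,F[:,1]);g=np.abs(r)<.005;k=np.polyfit(F[g,1],F[g,0],1)
print('front x=',k,g.sum(),len(F),'yaw',-np.arctan(k[0]))
for n,P in(('scene',A),('top',B)):
    m=np.zeros((384,512),bool)
    if n=='top':m[30:125,250:365]=1
    else:m[150:260,50:190]=1
    dm=m&(P[...,2]>.095); print(n,'dish',hull(P,dm)[0])
for nm,(u,v) in dict(salt=(400,278),pepper=(400,321),plates=(634,275)).items():
    print(nm,pt(b,u/1.5625,v/1.5625).round(3))
print('counter z',np.median(B[160:170,345:360,2]))
E
```

```text
scene raised 839 [[458.0, -336.0], [633.0, -418.0], [808.0, -48.0], [633.0, 35.0]] [0.034 0.065 0.104 0.11 ]
 ridge 292 [[532.0, -152.0], [589.0, -264.0], [830.0, -142.0], [773.0, -29.0]]
 board 782 [[574.0, -118.0], [600.0, -423.0], [717.0, -413.0], [691.0, -108.0]] [0.005 0.009 0.016]
top raised 254 [[544.0, -148.0], [585.0, -261.0], [609.0, -253.0], [569.0, -139.0]] [0.062 0.09  0.095 0.097]
 ridge 233 [[544.0, -149.0], [586.0, -261.0], [605.0, -254.0], [563.0, -141.0]]
 board 721 [[574.0, -139.0], [606.0, -248.0], [697.0, -221.0], [665.0, -112.0]] [0.004 0.009 0.014]
[[ 0.696  0.404  0.04 ]
 [ 0.702  0.303  0.04 ]
 [ 0.699  0.202  0.039]
 [ 0.714  0.101  0.039]
 [ 0.72  -0.     0.043]
 [ 0.725 -0.101  0.049]
 [ 0.733 -0.202  0.047]
 [ 0.739 -0.306  0.039]]
front x= [-0.05987665  0.72053515] 39 46 yaw 0.0598052477983706
scene dish [[756.0, -335.0], [1044.0, -340.0], [1064.0, 767.0], [776.0, 772.0]]
top dish [[375.0, -327.0], [1044.0, -337.0], [1049.0, 3.0], [380.0, 13.0]]
salt [ 0.576 -0.003  0.072]
pepper [ 0.486 -0.003  0.072]
plates [ 0.587 -0.503  0.046]
counter z 0.0006112167289358261
```

View pics/c1.png

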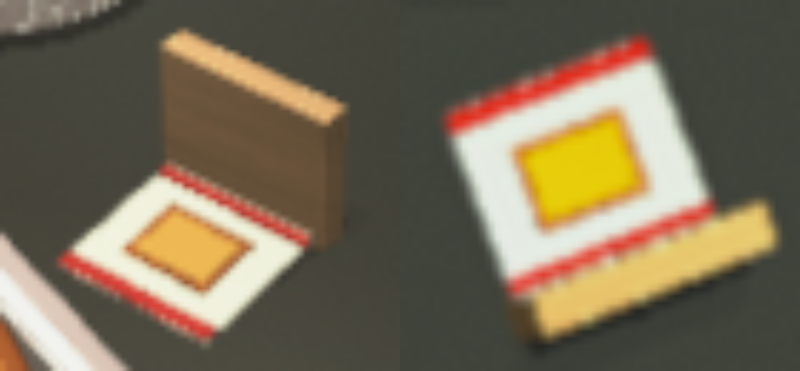

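The crop confirms it: a white board with red bands and a golden slice, on an oak foot standing on edge.

Measured values:

| Item | Value |
|---|---|
| Stand heading | about 18.5° |
| Heel | about (0.574, -0.202) |
| Foot ridge height | 0.09, as the text gives |
| Plinth front | x = 0.7205 - 0.06y, yaw 3.4° |

Plan: point the tool's closing axis along the stand's heading with the fingers half open, about 65 mm over their backs. One finger then pushes the foot and the other catches the board.

```bash

python3 -m jog '[0.35,-0.5,0,0,0,-0.15,0.69,-0.97,0,0,0,-0.298,0.69,-0.97,0,0,0,-0.298,0.69,-0.97,0,0,0,-0.298,0.69,-0.97,0,0,0,-0.298,0.69,-0.97,0,0,0,-0.298,0.69,-0.97,0,0,0,-0.298,0.69,-0.97,0,0,0,-0.298,0.69,-0.97,0,0,0,-0.298,0.69,-0.97,0,0,0,-0.298]' 147 20
python3 -m jog '[0.14,-0.2,0,0,0,0,0.28,-0.4,0,0,0,0,0.42,-0.6,0,0,0,0,0.56,-0.8,0,0,0,0,0.69,-0.97,0,0,0,0,0.69,-0.97,0,0,0,0,0.69,-0.97,0,0,0,0,0.69,-0.97,0,0,0,0,0.69,-0.97,0,0,0,0,0.69,-0.97,0,0,0,0]'
python3 -m jog '[0.14,-0.2,0,0,0,0,0.28,-0.4,0,0,0,0,0.42,-0.6,0,0,0,0,0.56,-0.8,0,0,0,0,0.69,-0.97,0,0,0,0,0.69,-0.97,0,0,0,0,0.69,-0.97,0,0,0,0,0.69,-0.97,0,0,0,0,0.69,-0.97,0,0,0,0,0.69,-0.97,0,0,0,0]'
python3 -m jog '[0.14,-0.2,0,0,0,0,0.28,-0.4,0,0,0,0,0.42,-0.6,0,0,0,0,0.56,-0.8,0,0,0,0,0.69,-0.97,0,0,0,0,0.69,-0.97,0,0,0,0,0.69,-0.97,0,0,0,0,0.69,-0.97,0,0,0,0,0.69,-0.97,0,0,0,0,0.69,-0.97,0,0,0,0]'
python3 -m jog '[0.14,-0.2,0,0,0,0,0.28,-0.4,0,0,0,0,0.42,-0.6,0,0,0,0,0.56,-0.8,0,0,0,0,0.69,-0.97,0,0,0,0,0.69,-0.97,0,0,0,0,0.69,-0.97,0,0,0,0,0.69,-0.97,0,0,0,0,0.69,-0.97,0,0,0,0,0.69,-0.97,0,0,0,0]'
python3 -m jog '[0.14,-0.2,0,0,0,0,0.28,-0.4,0,0,0,0,0.42,-0.6,0,0,0,0,0.56,-0.8,0,0,0,0,0.69,-0.97,0,0,0,0,0.69,-0.97,0,0,0,0,0.69,-0.97,0,0,0,0,0.69,-0.97,0,0,0,0,0.69,-0.97,0,0,0,0,0.69,-0.97,0,0,0,0]'
python3 -m jog '[0.14,-0.2,0,0,0,0,0.28,-0.4,0,0,0,0,0.42,-0.6,0,0,0,0,0.56,-0.8,0,0,0,0,0.69,-0.97,0,0,0,0,0.69,-0.97,0,0,0,0,0.69,-0.97,0,0,0,0,0.69,-0.97,0,0,0,0,0.69,-0.97,0,0,0,0,0.69,-0.97,0,0,0,0]'
```

```text
t: 1.1
ee_pos: [0.2305, 0.4025, 0.2312]
eef_rot: [-1.835, -2.55, 0.0]
wrist_force: [0.3, 0.1, -0.6]
gripper_width: 0.0364
gripper_force: 0.0
t: 2.1
ee_pos: [0.2992, 0.306, 0.2313]
eef_rot: [-1.835, -2.55, 0.0]
wrist_force: [0.3, 0.2, -0.5]
gripper_width: 0.0365
gripper_force: 0.0
t: 3.1
ee_pos: [0.3682, 0.209, 0.2313]
eef_rot: [-1.835, -2.55, -0.0]
wrist_force: [-0.6, -1.2, 0.3]
gripper_width: 0.036
gripper_force: 0.0
t: 4.1
ee_pos: [0.4372, 0.1121, 0.2314]
eef_rot: [1.836, 2.55, 0.0]
wrist_force: [0.5, -0.3, -0.8]
gripper_width: 0.0362
gripper_force: 0.0
t: 5.1
ee_pos: [0.5063, 0.0151, 0.2314]
eef_rot: [1.836, 2.549, 0.0]
wrist_force: [-0.1, 0.1, 0.3]
gripper_width: 0.0361
gripper_force: 0.0
t: 6.1
ee_pos: [0.5753, -0.0819, 0.2316]
eef_rot: [1.836, 2.549, 0.0]
wrist_force: [-0.6, -0.9, 0.4]
gripper_width: 0.036
gripper_force: 0.0
t: 7.1
ee_pos: [0.6443, -0.1789, 0.2317]
eef_rot: [1.836, 2.549, 0.0]
wrist_force: [-0.2, -0.1, 1.5]
gripper_width: 0.0361
gripper_force: 0.0
```

```bash

python3 -m jog '[0,0,-0.2,0,0,0,0,0,-0.4,0,0,0,0,0,-0.6,0,0,0,0,0,-0.8,0,0,0,0,0,-1,0,0,0,0,0,-1,0,0,0,0,0,-1,0,0,0,0,0,-1,0,0,0,0,0,-1,0,0,0,0,0,-1,0,0,0]'
python3 -m jog '[0,0,-0.2,0,0,0,0,0,-0.4,0,0,0,0,0,-0.6,0,0,0,0,0,-0.7,0,0,0,0,0,-0.8,0,0,0,0,0,-0.8,0,0,0,0,0,-0.8,0,0,0,0,0,-0.8,0,0,0,0,0,-0.8,0,0,0,0,0,-0.8,0,0,0]'
python3 - <<'E'
from h import *
a=cap('scene');b=cap('top')
cv2.imwrite('pics/c2.png',np.hstack([cv2.resize(a['img'][90:220,150:290],(400,371)),cv2.resize(b['img'][120:220,260:370],(400,364))[:364] if 0 else cv2.resize(b['img'][120:220,260:370],(400,371))]))
E
```

```text
t: 8.1
ee_pos: [0.645, -0.1796, 0.1322]
eef_rot: [1.836, 2.548, 0.001]
wrist_force: [1.0, 0.5, -0.3]
gripper_width: 0.0361
gripper_force: 0.0
t: 9.1
ee_pos: [0.6448, -0.1796, 0.0519]
eef_rot: [1.836, 2.548, 0.0]
wrist_force: [-0.3, -0.2, 0.3]
gripper_width: 0.0364
gripper_force: 0.0
```

View pics/c2.png

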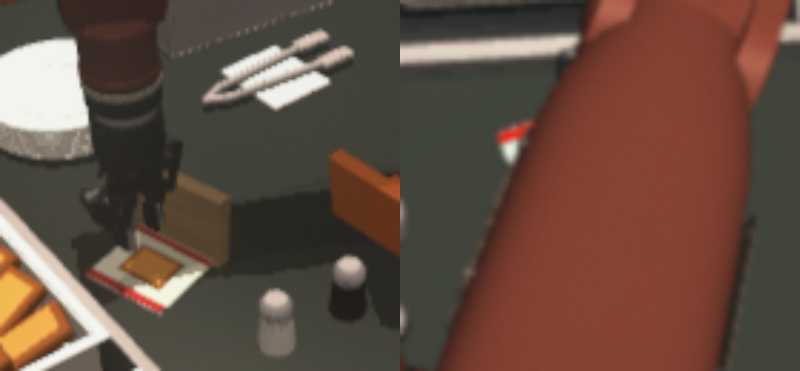

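The fingertips hang over the board, plinth side of the foot, and clear of everything. The scene crop shows them at (130,240). Now I push away from the plinth.

```bash

python3 -m jog '[-0.05,-0.016,0,0,0,0,-0.1,-0.032,0,0,0,0,-0.15,-0.048,0,0,0,0,-0.19,-0.064,0,0,0,0,-0.24,-0.08,0,0,0,0,-0.28,-0.095,0,0,0,0,-0.33,-0.111,0,0,0,0,-0.38,-0.127,0,0,0,0,-0.43,-0.143,0,0,0,0,-0.475,-0.159,0,0,0,0]'
python3 - <<'E'
from h import *
a=cap('scene')
cv2.imwrite('pics/c3.png',cv2.resize(a['img'][90:220,150:290],(400,371)))
E
```

```text
t: 10.2
ee_pos: [0.5965, -0.1955, 0.0512]
eef_rot: [-1.837, -2.548, 0.0]
wrist_force: [0.8, 1.1, -0.7]
gripper_width: 0.0359
gripper_force: 0.1
```

View pics/c3.png

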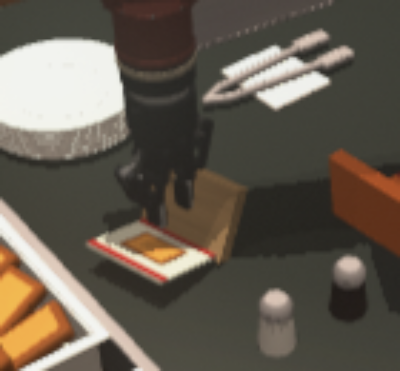

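The stand is tipping on its heel: the board's far edge has risen, at (130,265). Carry on.

```bash

python3 -m jog '[-0.04,-0.013,0,0,0,0,-0.08,-0.026,0,0,0,0,-0.12,-0.04,0,0,0,0,-0.16,-0.053,0,0,0,0,-0.2,-0.067,0,0,0,0,-0.24,-0.08,0,0,0,0,-0.28,-0.093,0,0,0,0,-0.32,-0.107,0,0,0,0,-0.35,-0.118,0,0,0,0,-0.38,-0.127,0,0,0,0]'
python3 -m jog '[-0.04,-0.013,0,0,0,0,-0.08,-0.026,0,0,0,0,-0.12,-0.04,0,0,0,0,-0.16,-0.053,0,0,0,0,-0.2,-0.067,0,0,0,0,-0.24,-0.08,0,0,0,0,-0.28,-0.093,0,0,0,0,-0.32,-0.107,0,0,0,0,-0.35,-0.118,0,0,0,0,-0.38,-0.127,0,0,0,0]'
python3 - <<'E'
from h import *
a=cap('scene')
cv2.imwrite('pics/c4.png',cv2.resize(a['img'][90:220,150:290],(400,371)))
E
```

```text
t: 11.25
ee_pos: [0.5588, -0.2082, 0.0513]
eef_rot: [1.837, 2.548, 0.0]
wrist_force: [-0.6, -0.4, 0.5]
gripper_width: 0.0361
gripper_force: 0.0
t: 12.25
ee_pos: [0.5208, -0.2209, 0.0513]
eef_rot: [-1.837, -2.549, -0.0]
wrist_force: [0.2, -0.4, 0.9]
gripper_width: 0.0361
gripper_force: 0.0
```

View pics/c4.png

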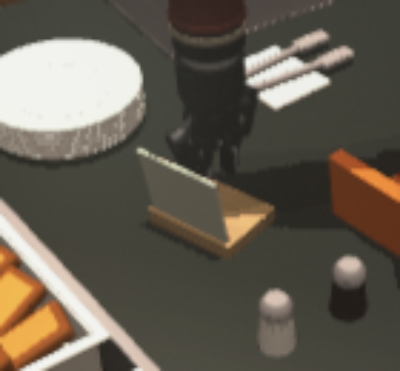

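The stand is upright on its foot, with the foot's rear edge running from (150,215) to (228,255). I raise the tool and measure the stand and the orange look-alike beside it.

```bash

python3 -m jog '[0,0,0.2,0,0,0,0,0,0.4,0,0,0,0,0,0.6,0,0,0,0,0,0.8,0,0,0,0,0,1,0,0,0.05,0,0,1,0,0,0.1,0,0,1,0,0,0.15,0,0,1,0,0,0.2,0,0,1,0,0,0.22,0,0,1,0,0,0.22]' 0
python3 - <<'E'
from h import *
a=cap('scene');b=cap('top')
A=cloud(a);B=cloud(b);i=a['img'].astype(int)
def hull(p): return np.round(cv2.boxPoints(cv2.minAreaRect((p[:,:2]*1000).astype(np.float32)))).tolist()
# plane-cast oak top face (z .02) colour mask in scene
m=np.zeros((384,512),np.uint8); m[140:185,195:250]=1
x=A[...,0];y=A[...,1];z=A[...,2]
box=(x>.44)&(x<.66)&(y>-.34)&(y<-.1)
bd=box&(z>.03)&(z<.125)&(i[...,2]>60); print('board',bd.sum(),hull(A[bd]),z[bd].max())
t=bd&(z>.1);print('top edge',A[t][[A[t][:,1].argmin(),A[t][:,1].argmax()]].round(3).tolist())
o=box&(i[...,2]>i[...,0]+40)&(z<.028)&(z>.003);print('oak',o.sum(),hull(A[o]),np.percentile(z[o],[5,50,95]).round(3))
bx=(B[...,0]>.2)&(B[...,0]<.48)&(B[...,1]>-.22)&(B[...,1]<0);j=b['img'].astype(int)
q=bx&(j[...,2]>150)&(j[...,0]<80)&(B[...,2]<.12)
if q.sum()>5: print('orange top',q.sum(),hull(B[q]))
bx=(x>.2)&(x<.48)&(y>-.22)&(y<0);q=bx&(i[...,2]>i[...,0]+60)&(z<.12)&(z>.03);print('orange scene',hull(A[q]))
cv2.imwrite('pics/c5.png',np.hstack([cv2.resize(a['img'][90:220,150:290],(400,371)),cv2.resize(b['img'][120:280,240:400],(371,371))]))
E
```

```text
t: 13.3
ee_pos: [0.5211, -0.2207, 0.1513]
eef_rot: [0.863, 3.021, 0.0]
wrist_force: [-0.3, -0.6, 0.4]
gripper_width: 0.0852
gripper_force: 0.0
board 477 [[548.0, -151.0], [590.0, -254.0], [611.0, -245.0], [568.0, -142.0]] 0.11892297778280758
top edge [[0.605, -0.247, 0.117], [0.566, -0.145, 0.11]]
oak 291 [[470.0, -173.0], [513.0, -286.0], [598.0, -254.0], [556.0, -141.0]] [0.017 0.021 0.025]
orange top 776 [[271.0, -78.0], [478.0, -189.0], [525.0, -101.0], [318.0, 9.0]]
orange scene [[369.0, -31.0], [399.0, -152.0], [425.0, -146.0], [394.0, -25.0]]
```

View pics/c5.png

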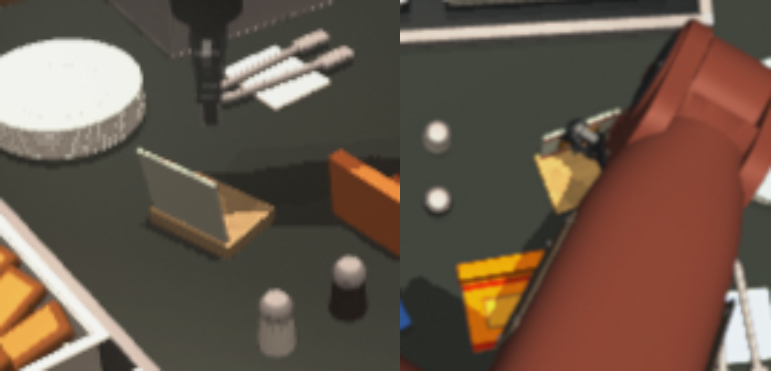

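Foot corners measured: (470,-173), (513,-286), (598,-254) and (556,-141) mm. That is the expected 120x90 size at top z = 20 mm, with yaw 20.6°. Next I turn the fingers parallel to the plinth front and come down in front of the foot, clear of the orange stand at (425,-146).

```bash

python3 -m jog '[-0.2,0,0,0,0,0.04,-0.4,0,0,0,0,0.08,-0.6,0,0,0,0,0.12,-0.8,0,0,0,0,0.16,-0.91,0,0,0,0,0.196,-0.91,0,0,0,0,0.196,-0.91,0,0,0,0,0.196,-0.91,0,0,0,0,0.196,-0.91,0,0,0,0,0.196,-0.91,0,0,0,0,0.196]' 75
python3 -m jog '[0,0,-0.2,0,0,0,0,0,-0.4,0,0,0,0,0,-0.6,0,0,0,0,0,-0.8,0,0,0,0,0,-1,0,0,0,0,0,-1,0,0,0,0,0,-1,0,0,0,0,0,-1,0,0,0,0,0,-1,0,0,0,0,0,-1,0,0,0]'
python3 -m jog '[0,0,-0.1,0,0,0,0,0,-0.2,0,0,0,0,0,-0.3,0,0,0,0,0,-0.4,0,0,0,0,0,-0.45,0,0,0,0,0,-0.48,0,0,0,0,0,-0.48,0,0,0,0,0,-0.48,0,0,0,0,0,-0.48,0,0,0,0,0,-0.48,0,0,0]'
```

```text
t: 14.4
ee_pos: [0.4304, -0.2208, 0.1512]
eef_rot: [0.09, -3.14, 0.0]
wrist_force: [-0.6, 0.2, 0.8]
gripper_width: 0.0599
gripper_force: 0.0
t: 15.4
ee_pos: [0.4305, -0.2211, 0.052]
eef_rot: [-0.091, 3.139, -0.001]
wrist_force: [-0.1, 0.1, 0.1]
gripper_width: 0.0603
gripper_force: 0.0
t: 16.4
ee_pos: [0.4303, -0.2209, 0.0036]
eef_rot: [-0.091, 3.14, -0.001]
wrist_force: [-0.2, -0.0, 0.0]
gripper_width: 0.0602
gripper_force: 0.0
```

```bash

python3 -m jog '[0.1,0.006,0,0,0,0,0.2,0.012,0,0,0,0,0.3,0.018,0,0,0,0,0.4,0.024,0,0,0,0,0.5,0.03,0,0,0,0,0.6,0.036,0,0,0,0,0.7,0.042,0,0,0,0,0.8,0.048,0,0,0,0,0.9,0.054,0,0,0,0,1,0.06,0,0,0,0]'
cat > m.py <<'E'
from h import *
import sys
a=cap('scene');A=cloud(a);i=a['img'].astype(int)
x=A[...,0];y=A[...,1];z=A[...,2]
box=(x>.44)&(x<.75)&(y>-.34)&(y<-.06)
hull=lambda p:np.round(cv2.boxPoints(cv2.minAreaRect((p[:,:2]*1000).astype(np.float32)))).tolist()
o=box&(i[...,2]>i[...,0]+40)&(z<.028)&(z>.003);print('oak',o.sum(),hull(A[o]))
cv2.imwrite(f'pics/{sys.argv[1]}.png',cv2.resize(a['img'][90:240,130:290],(640,600)))
E
python3 m.py c6
```

```text
t: 17.4
ee_pos: [0.5309, -0.2148, 0.0033]
eef_rot: [-0.091, 3.14, -0.0]
wrist_force: [-1.1, 0.3, -0.3]
gripper_width: 0.0603
gripper_force: 0.5
oak 509 [[536.0, -167.0], [543.0, -292.0], [639.0, -287.0], [631.0, -161.0]]
```

View pics/c6.png

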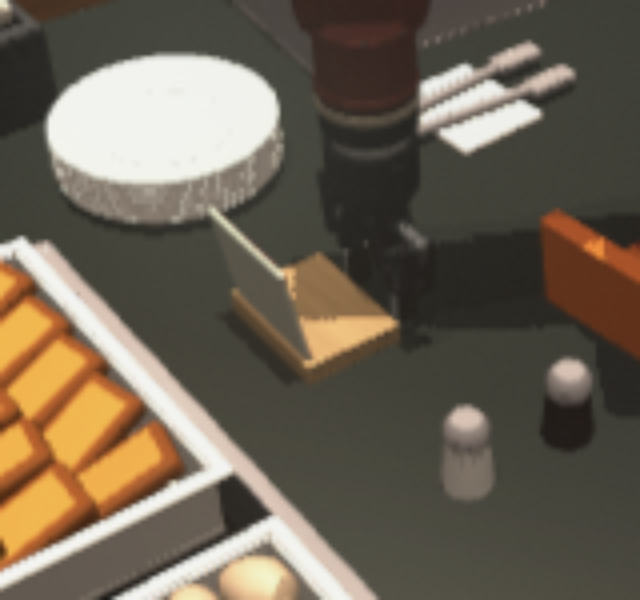

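The stand is square to the plinth (yaw 3.4°) with its rear edge about 100 mm short. The toast dish's middle is near y = -0.172, so the sideways offset of about 50 mm is within tolerance. Push on.

```bash

python3 -m jog '[0.1,0.006,0,0,0,0,0.2,0.012,0,0,0,0,0.3,0.018,0,0,0,0,0.4,0.024,0,0,0,0,0.5,0.03,0,0,0,0,0.6,0.036,0,0,0,0,0.7,0.042,0,0,0,0,0.8,0.048,0,0,0,0,0.87,0.052,0,0,0,0,0.92,0.055,0,0,0,0]'
python3 -m jog '[0.01,0.001,0,0,0,0,0.02,0.001,0,0,0,0,0.03,0.002,0,0,0,0,0.04,0.002,0,0,0,0,0.05,0.003,0,0,0,0,0.06,0.003,0,0,0,0,0.07,0.004,0,0,0,0,0.08,0.005,0,0,0,0,0.09,0.005,0,0,0,0,0.1,0.006,0,0,0,0]'
python3 m.py c7
```

```text
t: 18.45
ee_pos: [0.6227, -0.2092, 0.0033]
eef_rot: [-0.091, 3.14, -0.0]
wrist_force: [-2.2, 0.3, 0.9]
gripper_width: 0.0601
gripper_force: 1.2
t: 19.45
ee_pos: [0.6321, -0.2087, 0.0033]
eef_rot: [0.091, -3.14, -0.0]
wrist_force: [-1.0, 0.5, -0.8]
gripper_width: 0.0607
gripper_force: 0.5
oak 552 [[641.0, -161.0], [649.0, -286.0], [726.0, -281.0], [719.0, -156.0]]
```

View pics/c7.png

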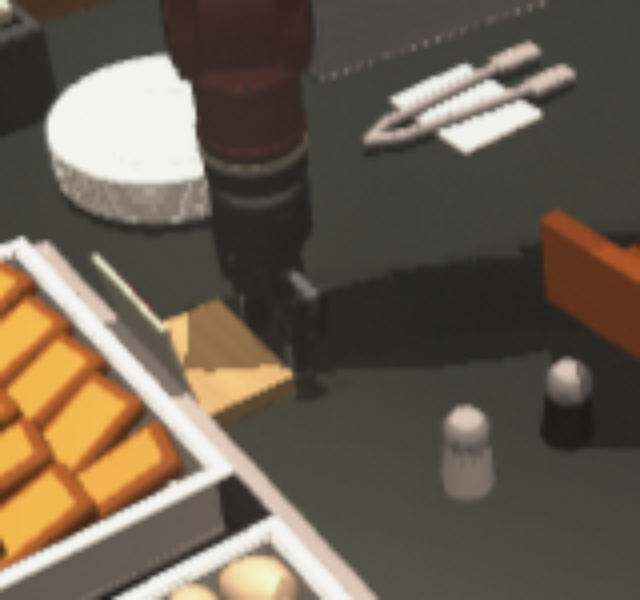

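The force is still only sliding friction, so the foot is not at the plinth yet. I continue in small steps until the force rises.

```bash

python3 -m jog '[0.01,0.001,0,0,0,0,0.02,0.001,0,0,0,0,0.03,0.002,0,0,0,0,0.04,0.002,0,0,0,0,0.04,0.002,0,0,0,0,0.04,0.002,0,0,0,0,0.04,0.002,0,0,0,0,0.04,0.002,0,0,0,0,0.04,0.002,0,0,0,0,0.04,0.002,0,0,0,0]'
```

```text
t: 20.5
ee_pos: [0.6323, -0.2086, 0.0032]
eef_rot: [0.089, -3.134, 0.0]
wrist_force: [-17.2, -2.4, 10.9]
gripper_width: 0.0601
gripper_force: 8.3
```

The force rose to 17 N with no travel, so the foot is against the plinth. Back off, lift and check.

```bash

python3 -m jog '[-0.02,-0.001,0,0,0,0,-0.04,-0.002,0,0,0,0,-0.07,-0.004,0,0,0,0,-0.2,-0.012,0,0,0,0,-0.4,-0.024,0,0,0,0,-0.6,-0.036,0,0,0,0,-0.8,-0.048,0,0,0,0,-0.8,-0.048,0.3,0,0,0,-0.8,-0.048,0.6,0,0,0,-0.8,-0.048,0.9,0,0,0]'
python3 -m jog '[-0.4,0,0.2,0,0,0,-0.7,0,0.5,0,0,0,-1,0,0.8,0,0,0,-1,0,1,0,0,0,-1,0,1,0,0,0,-1,0,1,0,0,0,-1,0,1,0,0,0,-1,0,1,0,0,0,-1,0,1,0,0,0,-1,0,1,0,0,0]'
python3 m.py c8; python3 - <<'E'
from h import *
b=cap('top');cv2.imwrite('pics/c8.png',np.hstack([cv2.imread('pics/c8.png')[:371*1][:,:400] if 0 else cv2.resize(cv2.imread('pics/c8.png'),(400,375)),cv2.resize(b['img'][90:215,250:383],(400,375))]))
B=cloud(b);i=b['img'].astype(int);x,y,z=B[...,0],B[...,1],B[...,2]
o=(x>.6)&(x<.76)&(y>-.32)&(y<-.1)&(z>.005)&(z<.028)&(i[...,2]>i[...,0]+40)
if o.sum()>10:print('oak top view',np.round(cv2.boxPoints(cv2.minAreaRect((B[o][:,:2]*1000).astype(np.float32)))).tolist())
E
```

```text
t: 21.5
ee_pos: [0.5562, -0.2133, 0.0945]
eef_rot: [-0.091, 3.139, -0.0]
wrist_force: [-0.1, -0.8, -0.2]
gripper_width: 0.0605
gripper_force: 0.0
t: 22.5
ee_pos: [0.456, -0.2131, 0.1928]
eef_rot: [0.091, -3.14, -0.001]
wrist_force: [-0.2, -0.3, 0.2]
gripper_width: 0.0604
gripper_force: 0.0
oak 564 [[640.0, -161.0], [647.0, -283.0], [726.0, -279.0], [719.0, -157.0]]
oak top view [[639.0, -164.0], [646.0, -285.0], [737.0, -279.0], [730.0, -158.0]]
```

View pics/c8.png

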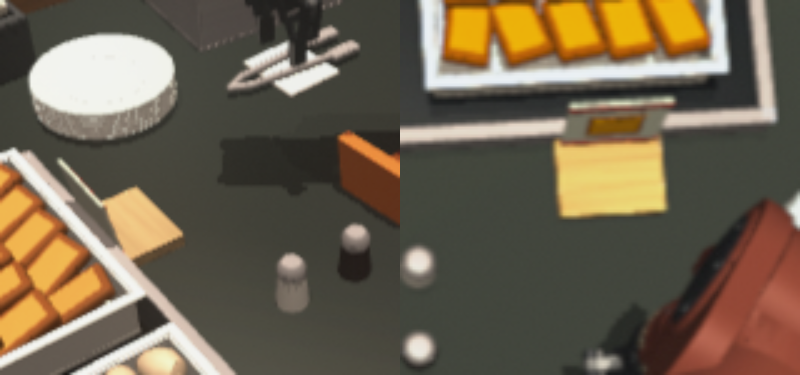

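The stand is upright, with its foot flush against the plinth in front of the toast dish. The rear corners (737,-279) and (730,-158) mm lie on the fitted plinth line. The robot is clear, so I hand in.

```bash
python3 -c "
from rig import arm
print(arm.sign_off())"
```

```text
the job is handed in; nothing more can be done
None
```

The French toast stand is upright on its foot, its rear edge flush with the plinth and about 50 mm right of the toast dish's middle (limit 120 mm); I handed the job in after 22.5 s, with nothing else seen to move and no verdict returned.

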